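# Replace the arm lock pins of a drone airframe

### The arm

A 6-joint arm with a two-finger parallel gripper is mounted at the origin on the work surface. World frame = base frame: x ahead of the robot, y to its left, z up, the work surface at z = 0. Lengths are in mm, angles in rad, forces in N, time in s.
With the tool pointing down it reaches from about 300 to 825 mm from the base axis. Payload 5.4 kg.
Tool frame: the origin (TCP) lies where the fingers leave the gripper's body, on its centre line; the fingertips stand 88 mm ahead of it and the grasp point (between the pads) lies 69 mm ahead of it (r.grip_point_offset is the distance from the TCP to the grasp point, in mm); z points along the fingers, y is the direction in which the jaws open and shut (so a half turn about z gives the same grasp; the last joint's range is limited). The gripper opens to 92 mm and grips with 3 to 60 N. Pads are 20 mm wide; open, the fingers measure 128 mm over their backs; the gripper's body (75 mm by 189 mm) begins 69 mm behind the grasp point.
Start: joints at [-0.21, 0.158, 1.597, -0, 1.386, -0.21], TCP at [574.984, -0.018, 302.701] pointing down, gripper open.
Joint ranges: [-2.91, 2.91], [-0.94, 2.29], [0.18, 2.7], [-1.29, 4.43], [0.17, 2.64], [-3, 3]. Speed limits (rad/s): [2.57, 2.57, 3.14, 3.14, 3.14, 3.14].

### API

Orientations are given as a unit quaternion [w, x, y, z].
In Python, from bench import r, eoat, solver, status, camera, ticket gives the robot as it stands. Calls block until the motion is done:
- r.move_ptp(position, orientation): joint-space move of the TCP to a pose.
- r.servo_line(position, rotation=None, vel=150): straight line of the TCP; rotation=None keeps the orientation; vel is the mean speed in mm/s.
- r.set_joints(angles): joint-space move.
- eoat.ungrasp() and eoat.grab(): open the fingers fully, or close them until they stop; the grip force is fixed at half the most.
- r.wait(seconds).
- solver.solve_ik(position, orientation): joint angles nearest the present ones, or None.
- status.state(): the state.
- camera(name): name is "scene" or "side" or "wrist"; returns a dict with "frame" (480x640x3 uint8, blue, green, red), "fov_y" (degrees; the focal length in pixels is half the picture's height over the tangent of half this angle, whatever the lens; pixels are square), "cx", "cy" (the principal point, pixels), "rvec" (rotation vector, rad) and "tvec" (3), from world to camera coordinates, as OpenCV has them; the wrist camera has in their place "hand_eye" (4x4, takes a point from camera to tool coordinates, whose origin is the TCP and whose axes are the flange's). Camera axes: x right, y down, z forward; pixel columns grow to the right and rows downward; lengths in mm; the calibration is good to about 2 mm. A picture is of the moment at which its call begins: read the wrist's pose just before it. There is no depth.
A pose or a line that the arm cannot do raises r.IKError and nothing moves.
- ticket.close_job(): hands the job in, once; it reports no verdict.
The state is a dict: "clock": time; "q": joint angles; "joint_velocities": joint speeds; "joint_torque": joint torques, N m; "ee_pos": TCP position; "tcp_rot": TCP orientation; "contact_force": force on the tool from outside, world axes, zero at the start; "wrist_torque": the same for the moment, N m; "width": finger opening in mm.
Only numpy, scipy, OpenCV 4.12 (cv2) and the standard library are available. Lean on these libraries where they do the work, as an engineer would, in place of code of your own. Each camera call takes 0.05 s, during which the arm holds its last target.

### The job

Renew the drone's arm lock pins: pull every worn red-headed pin still in the airframe and stand it tip-down in a well of the grey scrap block, and put a new yellow-headed pin from the blue rack through each of the four pin eyes of the airframe. Every pin must end fully home, its head down on the eye or the block, and the scrap block must stay upright; leave the phone, the battery and the tin where they are.

Things in the scene. Friction and masses are not known exactly. Their poses are not given: they have to be found in the camera images.
- airframe: Grey drone airframe fixed on a low stand. Origin on the bench under its middle, z up. Body 150 x 88 mm, top at 74 mm; white canopy 75 x 52 mm, top at 96 mm. At four corners a 27 mm square, 24 mm thick aluminium eye, flat top at 80 mm, vertical through hole 10.5 mm, free below; outward from each a black arm with a 28 mm motor (top at 84 mm) 63 mm beyond the hole.
- eye1 (a point): Mouth centre of pin eye 1, on the flat top of the eye (80 mm above the bench), at (85, 65) mm in the airframe's x, y. The eye may be empty or hold one worn pin at the start.
- eye2 (a point): Mouth centre of pin eye 2, on the flat top of the eye (80 mm above the bench), at (85, -65) mm in the airframe's x, y. The eye may be empty or hold one worn pin at the start.
- eye3 (a point): Mouth centre of pin eye 3, on the flat top of the eye (80 mm above the bench), at (-85, -65) mm in the airframe's x, y. The eye may be empty or hold one worn pin at the start.
- eye4 (a point): Mouth centre of pin eye 4, on the flat top of the eye (80 mm above the bench), at (-85, 65) mm in the airframe's x, y. The eye may be empty or hold one worn pin at the start.
- new_rack: Blue rack, fixed, 168 x 46 x 60 mm high (with a 184 x 62 x 6 mm foot), origin under its middle, x along its length. Four vertical square through holes, 10.5 mm, in a row along x at -63, -21, 21 and 63 mm hold the four new pins at the start.
- scrap_block: Grey loose block (about 0.75 kg, slides if pushed), 168 x 54 x 60 mm high with a red stripe on each long side, origin under its middle, x along its length. Four empty vertical square wells, 13.5 mm, 55 mm deep, in a row along x at -63, -21, 21 and 63 mm.
- well1 (a point): Mouth centre of well 1 of the scrap block, on its top face, at x = -63 mm of the block.
- well2 (a point): Mouth centre of well 2 of the scrap block, on its top face, at x = -21 mm of the block.
- well3 (a point): Mouth centre of well 3 of the scrap block, on its top face, at x = 21 mm of the block.
- well4 (a point): Mouth centre of well 4 of the scrap block, on its top face, at x = 63 mm of the block.
- worn1: WORN pin, RED head, dark shank; if present it stands in a pin eye at the start. 35 g, upright; origin at the centre of its lower tip, z up the pin: shank 8 mm wide, 50 mm long (the last 9 mm tapers to a 3 mm tip), then a round head 18 mm wide, 34 mm tall (50 to 84 mm above the tip) that rests on the hole's rim when the pin is fully home. Slides freely in the holes.
- worn2: WORN pin, RED head, dark shank; if present it stands in a pin eye at the start. 35 g, upright; origin at the centre of its lower tip, z up the pin: shank 8 mm wide, 50 mm long (the last 9 mm tapers to a 3 mm tip), then a round head 18 mm wide, 34 mm tall (50 to 84 mm above the tip) that rests on the hole's rim when the pin is fully home. Slides freely in the holes.
- worn3: WORN pin, RED head, dark shank; if present it stands in a pin eye at the start. 35 g, upright; origin at the centre of its lower tip, z up the pin: shank 8 mm wide, 50 mm long (the last 9 mm tapers to a 3 mm tip), then a round head 18 mm wide, 34 mm tall (50 to 84 mm above the tip) that rests on the hole's rim when the pin is fully home. Slides freely in the holes.
- worn4: WORN pin, RED head, dark shank; if present it stands in a pin eye at the start. 35 g, upright; origin at the centre of its lower tip, z up the pin: shank 8 mm wide, 50 mm long (the last 9 mm tapers to a 3 mm tip), then a round head 18 mm wide, 34 mm tall (50 to 84 mm above the tip) that rests on the hole's rim when the pin is fully home. Slides freely in the holes.
- new1: NEW pin, YELLOW head, bright shank; it stands in the blue rack at the start. 35 g, upright; origin at the centre of its lower tip, z up the pin: shank 8 mm wide, 50 mm long (the last 9 mm tapers to a 3 mm tip), then a round head 18 mm wide, 34 mm tall (50 to 84 mm above the tip) that rests on the hole's rim when the pin is fully home. Slides freely in the holes.
- new2: NEW pin, YELLOW head, bright shank; it stands in the blue rack at the start. 35 g, upright; origin at the centre of its lower tip, z up the pin: shank 8 mm wide, 50 mm long (the last 9 mm tapers to a 3 mm tip), then a round head 18 mm wide, 34 mm tall (50 to 84 mm above the tip) that rests on the hole's rim when the pin is fully home. Slides freely in the holes.
- new3: NEW pin, YELLOW head, bright shank; it stands in the blue rack at the start. 35 g, upright; origin at the centre of its lower tip, z up the pin: shank 8 mm wide, 50 mm long (the last 9 mm tapers to a 3 mm tip), then a round head 18 mm wide, 34 mm tall (50 to 84 mm above the tip) that rests on the hole's rim when the pin is fully home. Slides freely in the holes.
- new4: NEW pin, YELLOW head, bright shank; it stands in the blue rack at the start. 35 g, upright; origin at the centre of its lower tip, z up the pin: shank 8 mm wide, 50 mm long (the last 9 mm tapers to a 3 mm tip), then a round head 18 mm wide, 34 mm tall (50 to 84 mm above the tip) that rests on the hole's rim when the pin is fully home. Slides freely in the holes.
- phone: Bystander: black phone lying flat, 150 x 72 x 8 mm, origin under its middle.
- battery: Bystander: grey battery pack, 90 x 45 x 36 mm, origin under its middle.
- tin: Bystander: round tin, 60 mm wide, 32 mm tall, origin under its middle.

How it is judged:
By the outcome, as a careful person would: the job done as asked, in the order asked, and still so for the second after the job is handed in, with the robot touching nothing.
Of worn1, worn2, worn3, worn4 only 1 to 3 are there at a start; the rules pass over those that are not, and their reading is None.
At some moment in a run one of scrap_block may be knocked a few centimetres aside while the robot is not near it.
It also fails if it takes over 210 s, if anything falls off the work surface, if the arm or the gripper's body presses on something with over 40 N, if the wrist force passes 120 N, or if a joint passes its speed limit or range.

## Working session

There is one attempt and no reset: what is moved stays moved. The work goes in short steps, each a Python script; the robot and the scene stay as the last script left them, time stands still between calls to the robot, and variables do not carry over. Pictures are saved under pics/ and viewed, and the job is handed in when it is done.

```bash
ls; mkdir -p pics; python3 - <<'E'
from bench import r,eoat,solver,status,camera,ticket
import cv2
for n in ["scene","side","wrist"]:
    c=camera(n); cv2.imwrite(f"pics/{n}0.png",c["frame"]); print(n,{k:v for k,v in c.items() if k!="frame"})
print(status.state())
E
```

```text
pics
scene {'fov_y': 43.3602093517475, 'cx': 309.0959621388559, 'cy': 244.82941347191957, 'rvec': array([ 0.67795237,  2.65003793, -1.14890881]), 'tvec': array([ 493.6844928 , -130.96784923, 1344.77223388])}
side {'fov_y': 49.77329811020141, 'cx': 312.0806424634498, 'cy': 234.05105947498436, 'rvec': array([ 0.84566763, -2.4204894 ,  1.25457024]), 'tvec': array([421.63757517, 278.27535205, 775.32850057])}
wrist {'fov_y': 70.26752012589898, 'cx': 325.62484533221533, 'cy': 236.30128082766254, 'hand_eye': array([[-1.63261929e-04, -9.70033697e-01, -2.42970369e-01,
         6.80995307e+01],
       [ 9.99999873e-01, -4.26542775e-05, -5.01648913e-04,
        -4.02174550e-02],
       [ 4.76252624e-04, -2.42970420e-01,  9.70033581e-01,
        -8.19778521e+01],
       [ 0.00000000e+00,  0.00000000e+00,  0.00000000e+00,
         1.00000000e+00]])}
{'clock': 0.15, 'q': array([-2.10118403e-01,  1.58929497e-01,  1.59790380e+00, -2.67084705e-05,
        1.38621870e+00, -2.10113652e-01]), 'joint_velocities': array([-0.00056406, -0.0004464 , -0.00323497, -0.00022836,  0.00108575,
        0.00072323]), 'joint_torque': array([ 3.99315013e-04, -3.85916662e+01, -3.22434962e+01,  7.02334754e-02,
        3.51220253e-02, -9.48688057e-05]), 'ee_pos': array([5.74647862e+02, 3.70917440e-02, 3.01950467e+02]), 'tcp_rot': array([-6.05081779e-04,  7.07106533e-01,  7.07106653e-01, -4.08006596e-04]), 'contact_force': array([-0.11376581,  0.19115044, -0.59298625]), 'wrist_torque': array([-0.00592641,  0.03483597, -0.00646498]), 'width': 91.59133835346329}
```

View pics/scene0.png

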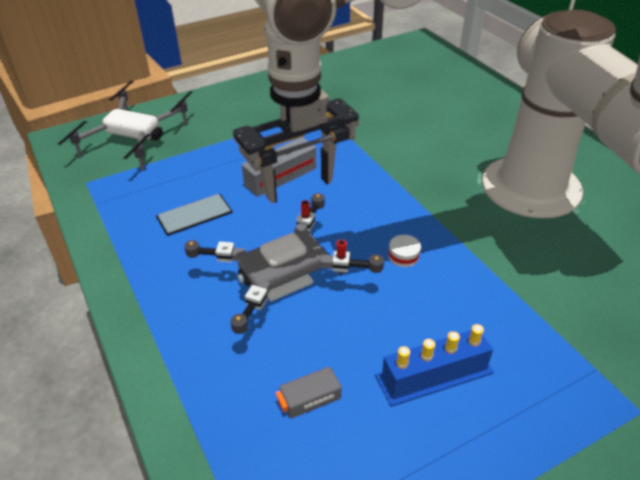

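View pics/side0.png

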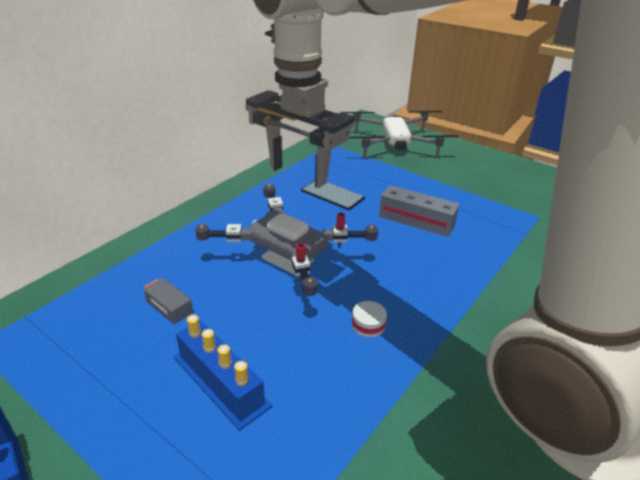

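View pics/wrist0.png

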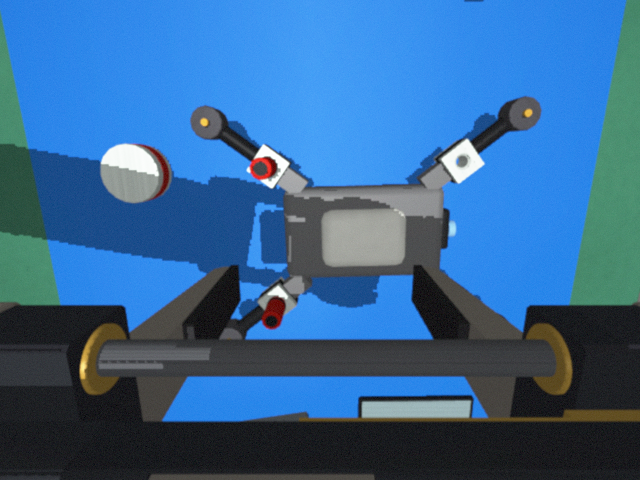

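```bash
cat > h.py <<'E'
from bench import r,eoat,solver,status,camera,ticket
import cv2, numpy as np
from scipy.spatial.transform import Rotation as R
from scipy.optimize import least_squares
def K(c):
    f=240/np.tan(np.radians(c["fov_y"])/2); return np.array([[f,0,c["cx"]],[0,f,c["cy"]],[0,0,1]])
def pose_wrist(st,c):
    q=st["tcp_rot"]; T=np.eye(4); T[:3,:3]=R.from_quat([q[1],q[2],q[3],q[0]]).as_matrix(); T[:3,3]=st["ee_pos"]
    return T@c["hand_eye"]
def cam_T(c):  # cam->world
    T=np.eye(4); Rm=cv2.Rodrigues(c["rvec"])[0]; T[:3,:3]=Rm.T; T[:3,3]=-Rm.T@c["tvec"]; return T
def ray(T,k,uv,z):
    d=T[:3,:3]@np.linalg.inv(k)@np.array([uv[0],uv[1],1.]); o=T[:3,3]
    return o+d*(z-o[2])/d[2]
def proj(T,k,P):
    p=T[:3,:3].T@(np.asarray(P,float)-T[:3,3]); p=k@p; return p[:2]/p[2]
def shot(name,save):
    st=status.state(); c=camera(name)
    T=pose_wrist(st,c) if name=="wrist" else cam_T(c)
    cv2.imwrite(f"pics/{save}.png",c["frame"]); np.savez(f"pics/{save}.npz",T=T,k=K(c)); return c["frame"],T,K(c)
def load(s):
    d=np.load(f"pics/{s}.npz"); return d["T"],d["k"]
def quat(yaw):  # tool down, tool y axis (jaw) : start yaw=0 => x_tool=+y world, y_tool=+x ; rotates CCW by yaw
    m=R.from_euler('z',yaw).as_matrix()@np.array([[0,1,0],[1,0,0],[0,0,-1.]])
    q=R.from_matrix(m).as_quat(); return np.array([q[3],q[0],q[1],q[2]])
E
python3 - <<'E'
from h import *
for n in ["scene","side","wrist"]: shot(n,n+"1")
T,k=load("wrist1")
for uv,z in [((462,160),80),((263,168),114),((272,318),114),((363,237),96),((137,172),32)]: print(uv,ray(T,k,uv,z).round(1))
T,k=load("scene1")
print("scene")
for uv,z in [((225,248),80),((256,294),80),((305,204),114),((341,242),114),((404,351),94),((429,343),94),((453,336),94),((477,328),94),((404,243),32),((305,393),36),((310,160),60)]: print(uv,ray(T,k,uv,z).round(1))
T,k=load("side1")
print("side")
for uv,z in [((234,230),80),((275,203),80),((341,214),114),((301,246),114),((194,319),94),((208,335),94),((224,350),94),((241,367),94),((390,194),60),((408,198),60),((428,202),60),((446,206),60)]: print(uv,ray(T,k,uv,z).round(1))
E
```

```text
(462, 160) [693.1  60.4  80. ]
(263, 168) [525.7  55.2 114. ]
(272, 318) [527.8 -72.8 114. ]
(363, 237) [607.   -4.7  96. ]
(137, 172) [382.4  47.3  32. ]
scene
(225, 248) [696.6 -67.5  80. ]
(256, 294) [693.9  63.   80. ]
(305, 204) [529.  -69.8 114. ]
(341, 242) [522.9  53.7 114. ]
(404, 351) [550.8 289.5  94. ]
(429, 343) [509.1 295.6  94. ]
(453, 336) [468.9 302.6  94. ]
(477, 328) [426.8 308.2  94. ]
(404, 243) [372.5  41.4  32. ]
(305, 393) [699.6 248.1  36. ]
(310, 160) [ 418.7 -257.2   60. ]
side
(234, 230) [682.   65.8  80. ]
(275, 203) [685.9 -61.1  80. ]
(341, 214) [522.6 -72.6 114. ]
(301, 246) [517.4  58.3 114. ]
(194, 319) [543.8 289.2  94. ]
(208, 335) [501.9 298.6  94. ]
(224, 350) [461.9 304.3  94. ]
(241, 367) [420.6 311.3  94. ]
(390, 194) [ 530.1 -280.7   60. ]
(408, 198) [ 489.4 -291.6   60. ]
(428, 202) [ 446.1 -305.2   60. ]
(446, 206) [ 407.1 -315.6   60. ]
```

```bash
python3 - <<'E'
from h import *
q=quat(0)
for n,p in [("blk",(468,-335,310)),("air",(607,-60,350)),("rack",(485,255,330))]:
    try:
        r.move_ptp(np.array(p,float),q); r.wait(0.3); shot("wrist",n+"1"); print(n,status.state()["clock"],status.state()["ee_pos"])
    except r.IKError as e: print(n,e)
E
```

```text
blk 1.975 [ 468.31680629 -334.53063526  310.00511546]
air 3.5083 [606.87162077 -60.67515263 349.89948501]
rack 5.1333 [485.32865574 254.55395919 330.00459752]
```

```bash
cd pics; python3 -c "
import cv2,numpy as np
a=[cv2.imread(n+'1.png')[:400] for n in ('blk','air','rack')]
cv2.imwrite('m1.png',a[0]);"
```

```text
(no output)
```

View pics/blk1.png

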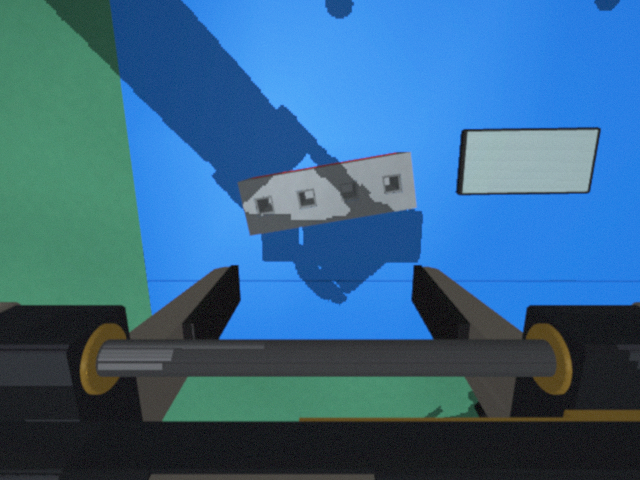

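View pics/air1.png

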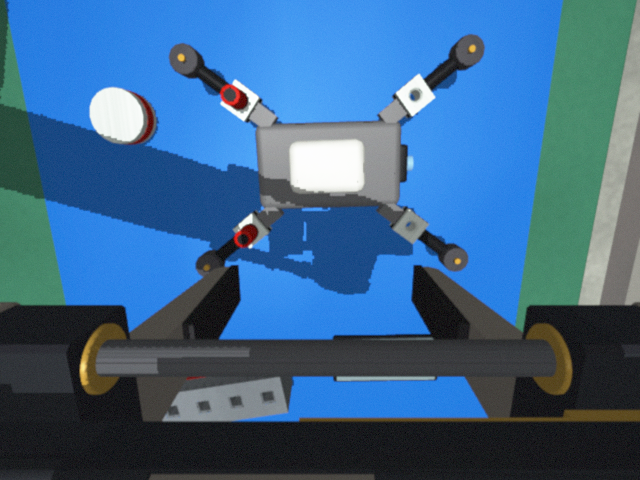

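View pics/rack1.png

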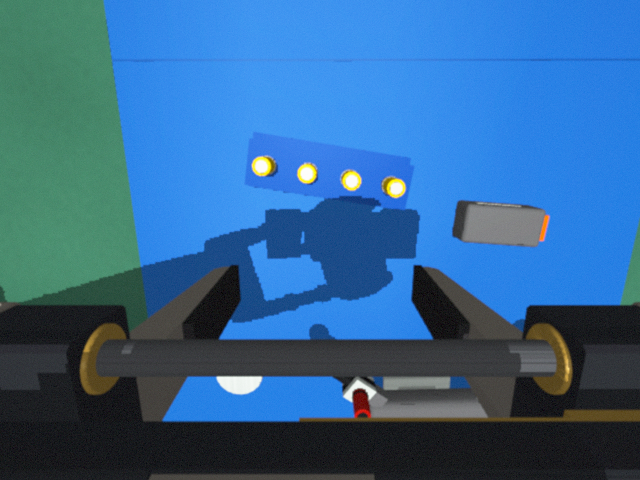

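```bash
cd pics; python3 -c "
import cv2,numpy as np
def cr(n,u,v,w=40,s=6): return cv2.resize(cv2.imread(n+'.png')[v-w//2:v+w//2,u-w//2:u+w//2],None,fx=s,fy=s,interpolation=cv2.INTER_NEAREST)
A=[cr('air1',416,96),cr('air1',410,226),cr('air1',236,96)]
B=[cr('air1',246,236),cr('rack1',262,166),cr('rack1',396,187)]
cv2.imwrite('z1.png',np.vstack([np.hstack(A),np.hstack(B)]))
b=cv2.resize(cv2.imread('blk1.png')[145:245,230:430],None,fx=4,fy=4,interpolation=cv2.INTER_NEAREST); cv2.imwrite('z2.png',b)
"
```

```text
(no output)
```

View pics/z1.png

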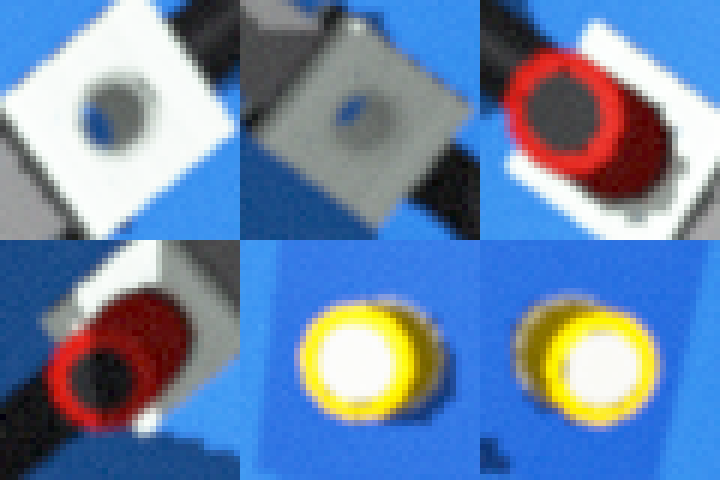

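View pics/z2.png

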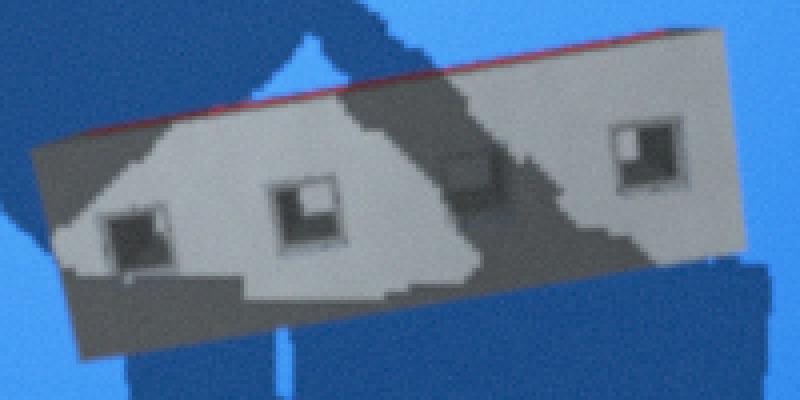

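```bash
cat > fit.py <<'E'
from h import *
def fit2d(obs,guess):
    # obs: list of (T,k,uv,local xyz)
    def f(p):
        c,s=np.cos(p[2]),np.sin(p[2]); o=[]
        for T,k,uv,l in obs:
            w=[p[0]+c*l[0]-s*l[1],p[1]+s*l[0]+c*l[1],l[2]]; o+=list(proj(T,k,w)-uv)
        return np.array(o)
    s=least_squares(f,guess); return s.x,s.fun.reshape(-1,2)
def w2(p,l):
    c,s=np.cos(p[2]),np.sin(p[2]); return np.array([p[0]+c*l[0]-s*l[1],p[1]+s*l[0]+c*l[1]])
E
python3 - <<'E'
from fit import *
a=load("air1")
obs=[(*a,(415.2,94.2),(85,65,80)),(*a,(409.8,225.2),(85,-65,80)),(*a,(229.7,94.2),(-85,65,114)),(*a,(242.7,238.8),(-85,-65,114))]
p,e=fit2d(obs,[605,-4,0]); print("air",p,e.round(1))
for l in [(85,65),(85,-65),(-85,-65),(-85,65)]: print(w2(p,l).round(1))
b=load("rack1")
obs=[(*b,(261.2,165.7),(63,0,94)),(*b,(395.8,187.5),(-63,0,94))]
p,e=fit2d(obs,[485,300,3]); print("rack",p,e.round(1))
b=load("blk1")
uv=[(264,204.3),(306,197.8),(347.5,190.3),(391.5,183.3)]
obs=[(*b,u,(x,0,60)) for u,x in zip(uv,[-63,-21,21,63])]
for (x,y),l in zip([(34,150),(722,29),(747,250),(82,359)],[(-84,27),(84,27),(84,-27),(-84,-27)]): obs.append((*b,(x/4-.5+230,y/4-.5+145),(*l,60)))
p,e=fit2d(obs,[468,-290,.2]); print("blk",p,e.round(1))
E
```

```text
air [ 6.09667699e+02 -7.20731765e+00  2.80200022e-02] [[-0.2 -0.1]
 [ 1.   0.8]
 [-0.5 -0.2]
 [-0.2 -0.2]]
[692.8  60.1]
[696.5 -69.8]
[526.5 -74.6]
[522.9  55.4]
rack [488.42359465 299.4476657    2.98176136] [[-0.2 -0. ]
 [ 0.2  0.1]]
blk [ 4.69876910e+02 -3.07236282e+02  1.68884147e-01] [[ 0.   0.7]
 [ 0.1  0. ]
 [ 1.2  0.3]
 [ 0.2  0. ]
 [-1.2 -0.8]
 [ 0.3 -0.6]
 [ 0.   0. ]
 [-0.8  0.5]]
```

```bash
cat >> h.py <<'E'
def go(x,y,z,yaw,line=False,vel=150):
    p=np.array([x,y,z],float)
    if line: r.servo_line(p,quat(yaw),vel=vel)
    else: r.move_ptp(p,quat(yaw))
def rep(t=""):
    s=status.state(); print(t,"t=%.1f"%s["clock"],s["ee_pos"].round(1),"F",s["contact_force"].round(1),"w %.1f"%s["width"],"q6 %.2f"%s["q"][5])
E
python3 - <<'E'
from h import *
rep()
go(522.9,55.4,300,0.028); go(522.9,55.4,171,0.028,True); rep("down")
eoat.grab(); rep("grab")
go(522.9,55.4,285,0.028,True); r.wait(.2); rep("up"); shot("wrist","held1")
E
```

```text
t=5.1 [485.3 254.6 330. ] F [-0.5  0.4  1. ] w 92.0 q6 0.26
down t=7.0 [523.6  55.6 172. ] F [-0.3 -0.4 -0.7] w 91.8 q6 -0.15
grab t=8.1 [522.9  55.4 171. ] F [-0.8  0.2  0.4] w 17.1 q6 -0.15
up t=9.2 [522.4  55.5 283.8] F [ 0.5 -0.1 -1.3] w 17.4 q6 -0.15
```

View pics/held1.png

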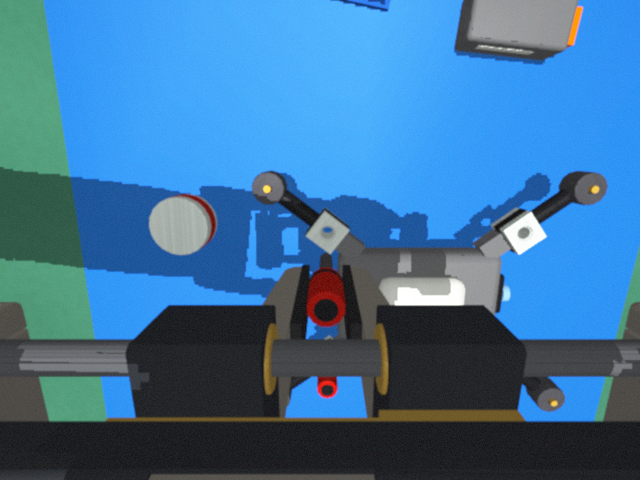

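```bash
python3 - <<'E'
from h import *
T,k=load("held1")
s=status.state(); print(s["ee_pos"])
e=s["ee_pos"]
for dz in (141,150,100): print(dz,proj(T,k,[e[0],e[1],e[2]-dz]).round(1))
# head top: grasp 69 -> head top is 12 above
print("headtop",proj(T,k,[e[0],e[1],e[2]-57]).round(1))
print("hole",ray(T,k,(327.5,231.5),80),ray(T,k,(524,232.5),80))
f=cv2.imread("pics/held1.png"); cv2.imwrite("pics/z3.png",cv2.resize(f[215:335,270:390],None,fx=5,fy=5,interpolation=cv2.INTER_NEAREST))
E
```

```text
[522.52716598  55.42734914 284.04880417]
141 [326.5 254. ]
150 [326.5 250.2]
100 [326.4 275.2]
headtop [326.4 309.5]
hole [523.3833364   56.35793027  80.        ] [692.35118437  60.27949722  80.        ]
```

View pics/z3.png

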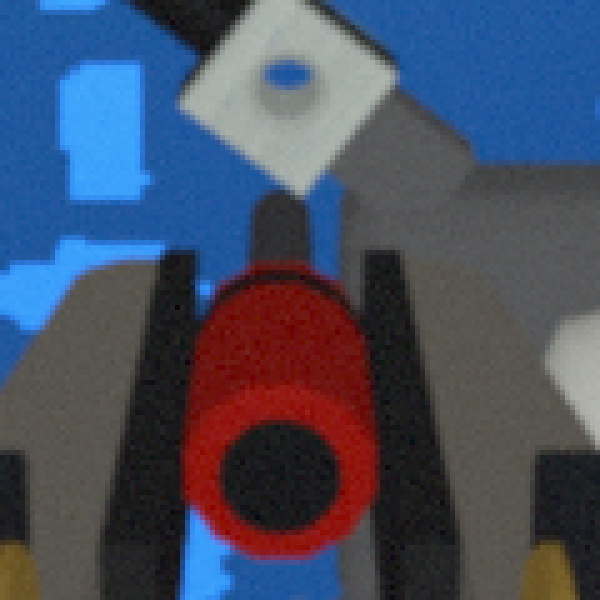

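```bash
python3 - <<'E'
from fit import *
p=[469.88,-307.24,.1689]
w=w2(p,(63,0)); yaw=p[2]-np.pi/2
go(*w,285,yaw); r.wait(.3); rep(); shot("wrist","b2")
T,k=load("b2")
for x in (-63,-21,21,63): print(proj(T,k,[*w2(p,(x,0)),60]).round(1))
E
```

```text
t=10.9 [ 532.3 -295.9  285.1] F [-0.3 -0.5 -0.9] w 17.1 q6 0.69
[326.3 348.8]
[326.4 310.7]
[326.4 270.2]
[326.5 227.2]
```

View pics/b2.png

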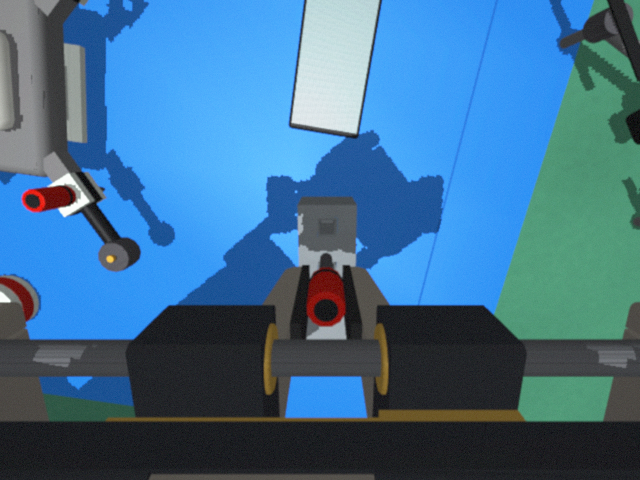

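```bash
python3 - <<'E'
from fit import *
p=[469.88,-307.24,.1689]
w=w2(p,(63,0)); yaw=p[2]-np.pi/2
go(*w,205,yaw,True); rep()
go(*w,190,yaw,True,60); rep()
go(*w,152.5,yaw,True,80); r.wait(.1); rep("in")
eoat.ungrasp(); rep("open")
go(*w,290,yaw,True); r.wait(.2); rep(); shot("wrist","b3")
E
```

```text
t=11.6 [ 532.4 -297.   205.9] F [0.2 0.2 0.4] w 17.0 q6 0.70
 t=12.0 [ 531.8 -296.5  189.5] F [-0.2 -0.1 -0.3] w 17.1 q6 0.70
in t=12.7 [ 531.8 -296.5  151.9] F [-0.7 -0.1 -0.5] w 17.1 q6 0.70
open t=13.9 [ 532.  -296.6  152.5] F [-0.2 -0.   0.8] w 92.4 q6 0.70
 t=15.2 [ 531.7 -296.4  288.9] F [-0.8 -0.2 -0.2] w 92.1 q6 0.70
```

View pics/b3.png

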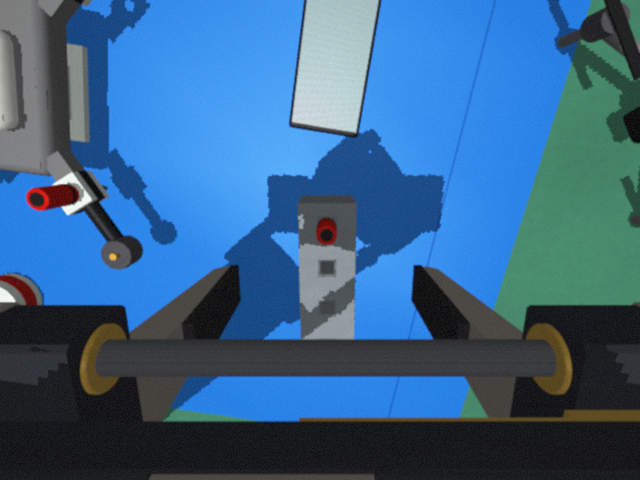

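```bash
python3 - <<'E'
from fit import *
x,y=526.5,-74.6
go(x,y,295,0.028); go(x,y,171,0.028,True); rep("down")
eoat.grab(); rep("grab")
go(x,y,285,0.028,True); rep("up")
p=[469.88,-307.24,.1689]
w=w2(p,(21,0)); yaw=p[2]-np.pi/2
go(*w,285,yaw); r.wait(.3); rep(); shot("wrist","b4"); shot("scene","s4")
T,k=load("b4")
for x in (-63,-21,21,63): print(proj(T,k,[*w2(p,(x,0)),60]).round(1))
E
```

```text
down t=17.2 [527.2 -75.  172. ] F [ 0.  -0.   0.4] w 91.8 q6 -0.40
grab t=18.3 [526.5 -74.6 171. ] F [ 0.4  0.6 -0.1] w 17.1 q6 -0.40
up t=19.2 [526.  -74.4 283.8] F [ 0.9  0.6 -1. ] w 17.7 q6 -0.40
 t=20.5 [ 490.9 -302.9  285. ] F [ 0.2  0.3 -1.1] w 17.3 q6 0.64
[326.4 310.8]
[326.5 270.3]
[326.6 227.2]
[326.7 181.3]
```

View pics/b4.png

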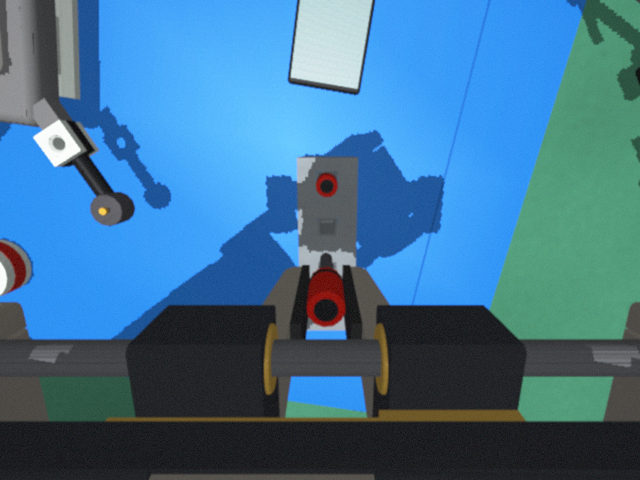

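```bash
python3 - <<'E'
from fit import *
p=[469.88,-307.24,.1689]
w=w2(p,(21,0)); yaw=p[2]-np.pi/2
go(*w,205,yaw,True); go(*w,190,yaw,True,60); rep()
go(*w,152.5,yaw,True,80); r.wait(.1); rep("in")
eoat.ungrasp(); rep("open")
go(*w,290,yaw,True); r.wait(.2); shot("wrist","b5")
p=[488.42,299.45,2.98176-np.pi]
w=w2(p,(63,0)); yaw=p[2]-np.pi/2   # farthest x
for s in (1,-1):
    print(s,solver.solve_ik(np.array([*w,290.]),quat(p[2]+s*np.pi/2)))
go(*w,290,yaw); r.wait(.3); rep(); shot("wrist","r5")
T,k=load("r5")
for x in (-63,-21,21,63): print(proj(T,k,[*w2(p,(x,0)),94]).round(1))
E
```

```text
t=21.7 [ 490.4 -303.5  189.6] F [-0.9 -0.6 -0.3] w 16.8 q6 0.64
in t=22.4 [ 490.4 -303.6  151.9] F [ 0.1 -0.2 -0.1] w 17.3 q6 0.64
open t=23.6 [ 490.6 -303.7  152.5] F [-0.6 -0.6  0.9] w 91.7 q6 0.64
1 [ 2.89980353e-01  2.87489860e-01  1.47130176e+00 -4.44089210e-16
  1.38280103e+00 -1.12098332e+00]
-1 [ 2.89980353e-01  2.87489860e-01  1.47130176e+00 -4.44089210e-16
  1.38280103e+00  2.02060933e+00]
 t=27.3 [550.8 289.  290. ] F [ 0.1 -1.   0.6] w 91.9 q6 2.02
[325.5 366.2]
[325.4 325.2]
[325.4 281.4]
[325.3 234.5]
```

View pics/b5.png

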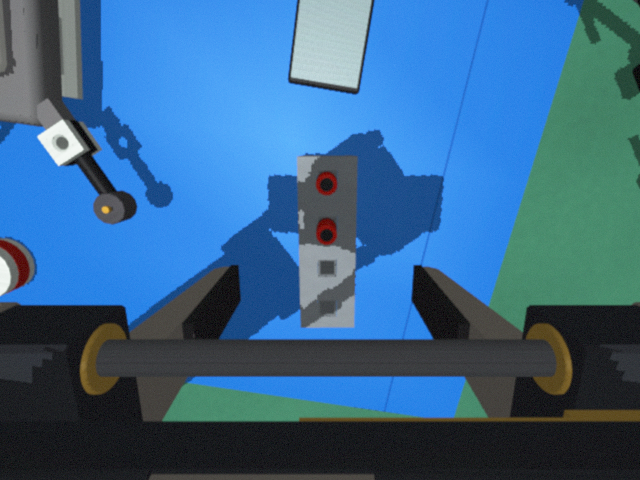

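View pics/r5.png

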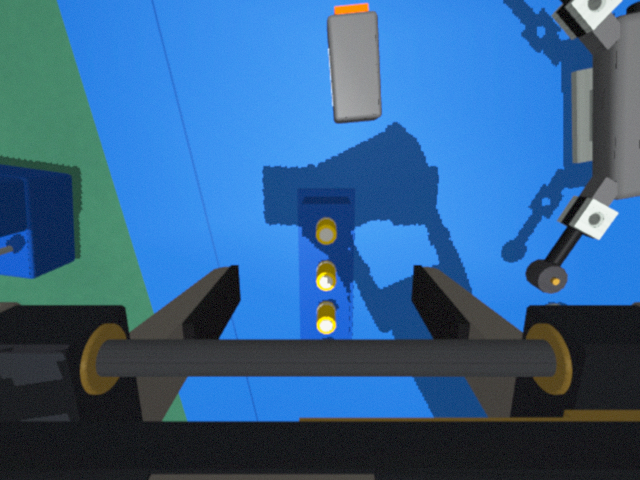

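```bash
cat > tr.py <<'E'
from fit import *
RK=[488.42,299.45,2.98176-np.pi]
def pick(x,s=1):
    w=w2(RK,(x,0)); yaw=RK[2]+s*np.pi/2
    go(*w,285,yaw); go(*w,151,yaw,True); eoat.grab(); rep("grab"); go(*w,285,yaw,True)
def hover(e,tag,yaw=.028):
    go(*e,245,yaw); r.wait(.3); rep("hover"); shot("wrist",tag); T,k=load(tag); print("hole px",proj(T,k,[*e,80]).round(1),"tip",proj(T,k,[*status.state()["ee_pos"][:2],status.state()["ee_pos"][2]-141]).round(1))
def insert(e,tag,yaw=.028):
    go(*e,212,yaw,True,100); rep("mouth"); go(*e,172.5,yaw,True,60); r.wait(.1); rep("in")
    eoat.ungrasp(); rep("open"); go(*e,285,yaw,True); r.wait(.2); shot("wrist",tag)
E
python3 - <<'E'
from tr import *
pick(63,-1); rep("up"); go(600,250,290,.028);hover((692.8,60.1),"e1")
f=cv2.imread("pics/e1.png"); cv2.imwrite("pics/z4.png",cv2.resize(f[190:340,230:430],None,fx=4,fy=4,interpolation=cv2.INTER_NEAREST))
E
```

```text
grab t=29.8 [550.6 289.4 151. ] F [1.  1.1 0.1] w 17.4 q6 2.02
up t=30.8 [550.1 289.3 283.6] F [-0.  -1.4 -0.2] w 17.1 q6 2.02
hover t=33.6 [692.6  61.4 245.5] F [-0.2  0.  -0.7] w 17.4 q6 -0.11
hole px [325.9 245.8] tip [325.7 254. ]
```

View pics/z4.png

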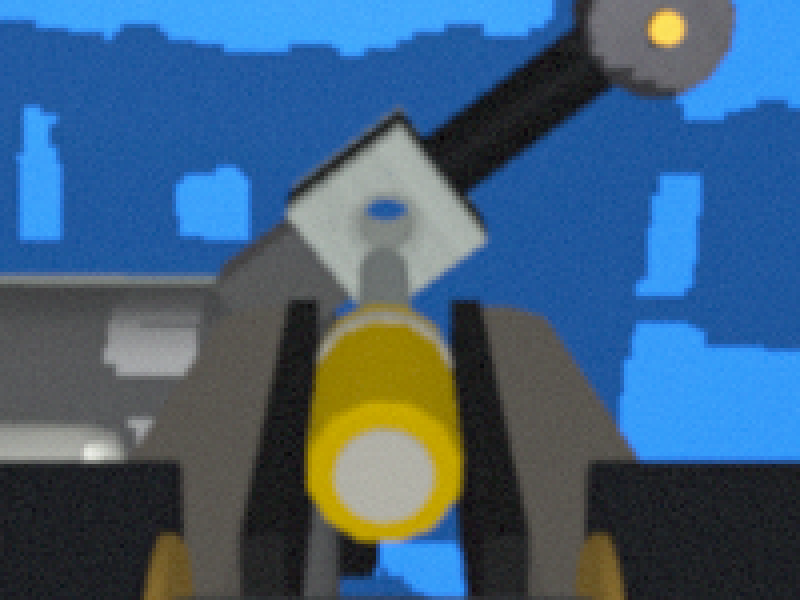

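```bash
python3 - <<'E'
from tr import *
insert((692.8,60.6),"e1b")
pick(21,1); go(600,220,290,.028)
hover((696.5,-69.8),"e2")
f=cv2.imread("pics/e2.png"); a=cv2.resize(f[190:340,230:430],None,fx=4,fy=4,interpolation=cv2.INTER_NEAREST); cv2.imwrite("pics/z5.png",a)
E
```

```text
mouth t=34.1 [692.5  60.4 211.1] F [ 0.3  0.1 -0.3] w 17.0 q6 -0.11
in t=35.0 [692.7  60.6 172.5] F [ 1.1 -1.3 -1. ] w 17.3 q6 -0.11
open t=36.2 [692.8  60.6 172.5] F [-0.2 -0.4  0. ] w 92.1 q6 -0.11
grab t=40.7 [509.2 296.1 151. ] F [1.  0.1 0.2] w 17.2 q6 -1.09
hover t=44.3 [696.6 -68.8 245.3] F [-0.8 -0.4 -0.3] w 17.3 q6 -0.30
hole px [325.7 245.5] tip [325.7 254. ]
```

View pics/e1b.png

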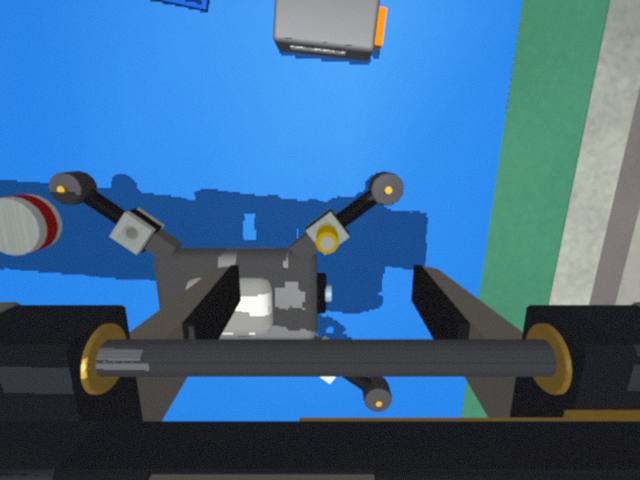

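View pics/z5.png

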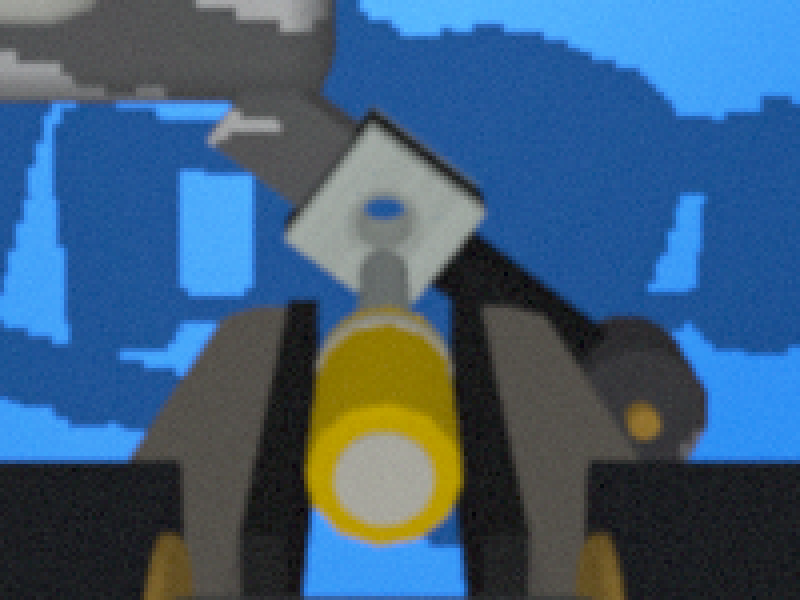

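Hole at crop (384,219) sits right above the tip at (384,250), the same relation as the first insertion. Inserting, then the next pin.

```bash
python3 - <<'E'
from tr import *
insert((696.5,-69.4),"e2b")
go(600,200,290,.028)
pick(-21,1); go(500,200,290,.028)
hover((522.9,55.7),"e3")
f=cv2.imread("pics/e3.png"); a=cv2.resize(f[190:340,230:430],None,fx=4,fy=4,interpolation=cv2.INTER_NEAREST); cv2.imwrite("pics/z6.png",a)
E
```

```text
mouth t=44.8 [696.1 -69.4 211.2] F [0.6 0.9 0.4] w 17.2 q6 -0.30
in t=45.7 [696.6 -69.3 172.8] F [-0.2  0.6 -0.3] w 17.3 q6 -0.30
open t=46.9 [696.5 -69.4 172.5] F [ 0.5 -0.6  0.5] w 92.2 q6 -0.30
grab t=52.4 [467.7 302.8 151. ] F [-0.4 -0.   0.2] w 17.2 q6 -1.05
hover t=55.5 [523.   56.8 245.5] F [ 0.4  0.1 -0.5] w 17.0 q6 -0.15
hole px [325.5 245.6] tip [325.6 253.9]
```

View pics/e2b.png

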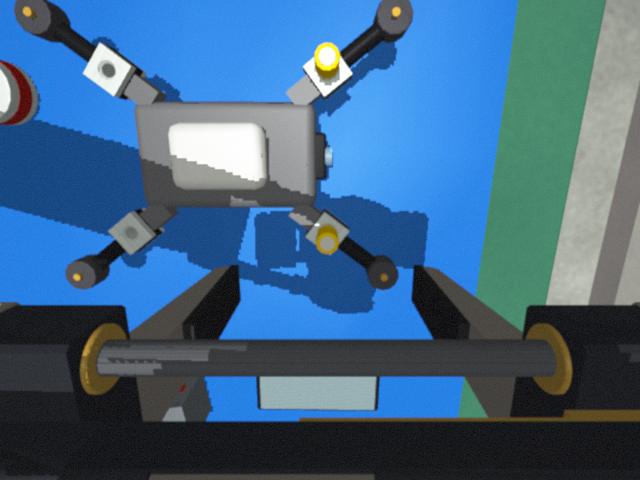

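View pics/z6.png

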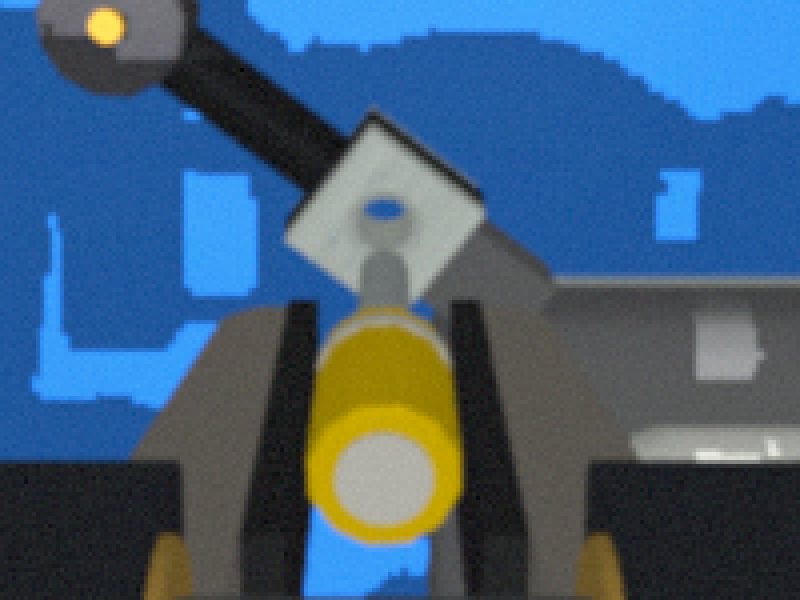

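```bash
python3 - <<'E'
from tr import *
insert((522.9,56.0),"e3b")
go(500,200,290,.028)
pick(-63,1); go(500,200,290,.028)
hover((526.5,-74.4),"e4")
f=cv2.imread("pics/e4.png"); a=cv2.resize(f[190:340,230:430],None,fx=4,fy=4,interpolation=cv2.INTER_NEAREST); cv2.imwrite("pics/z7.png",a)
E
```

```text
mouth t=56.0 [522.8  56.  211.9] F [ 0.3 -0.3 -0.1] w 17.4 q6 -0.15
in t=56.9 [523.   56.1 172.8] F [ 0.6  0.3 -0.3] w 17.4 q6 -0.15
open t=58.1 [522.9  56.  172.5] F [-0.6  0.6 -0.5] w 91.9 q6 -0.15
grab t=63.1 [426.2 309.5 151. ] F [ 0.5 -0.6  0.1] w 17.5 q6 -1.01
hover t=66.6 [526.7 -73.6 245.2] F [-0.3  0.5  0.1] w 17.3 q6 -0.40
hole px [325.5 245.3] tip [325.7 254. ]
```

View pics/e3b.png

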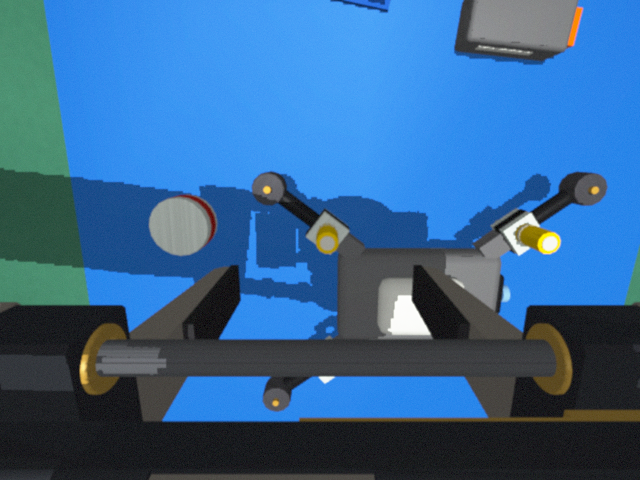

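View pics/z7.png

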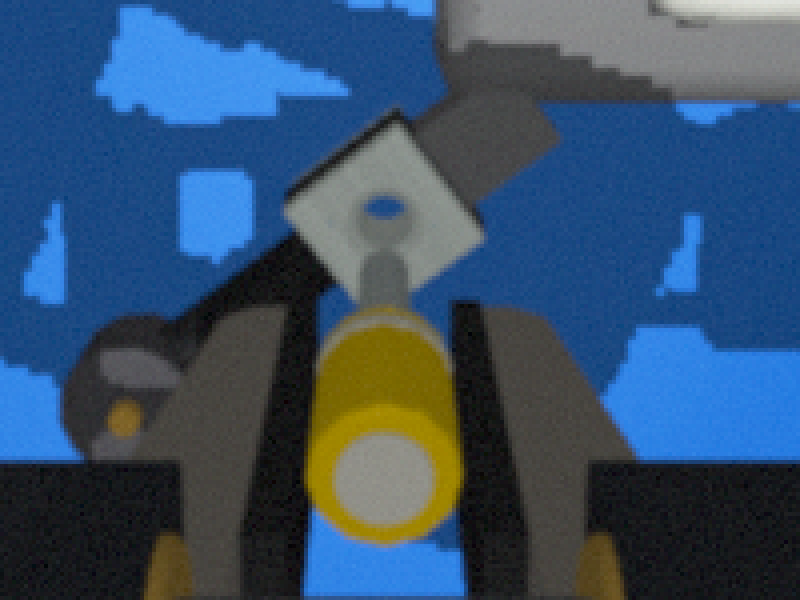

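```bash
python3 - <<'E'
from tr import *
insert((526.5,-74.2),"e4b")
go(468,-335,330,0); r.wait(.3); shot("wrist","f1"); 
go(485,150,380,0); r.wait(.3); shot("scene","f2"); shot("side","f3"); rep()
E
```

```text
mouth t=67.1 [526.3 -74.2 211.8] F [0.1 0.2 0.2] w 17.2 q6 -0.40
in t=68.0 [526.7 -74.2 172.8] F [ 0.3 -0.6  0.6] w 17.6 q6 -0.40
open t=69.2 [526.5 -74.2 172.5] F [-0.6 -0.1 -0.4] w 92.1 q6 -0.40
 t=73.9 [485.1 149.8 380. ] F [ 0.7 -0.7  0.5] w 92.1 q6 0.06
```

View pics/f1.png

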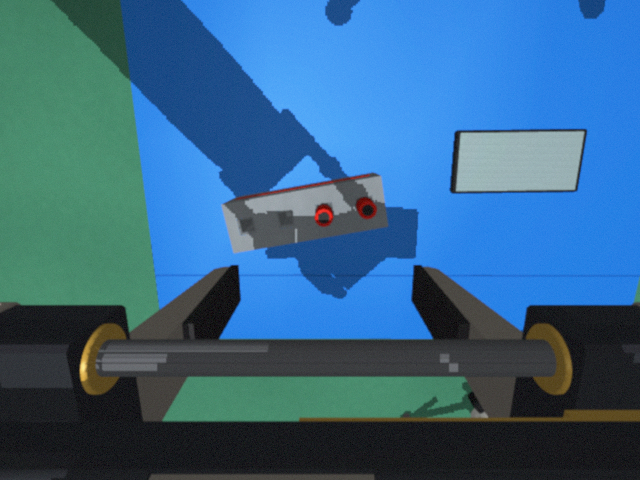

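View pics/f2.png

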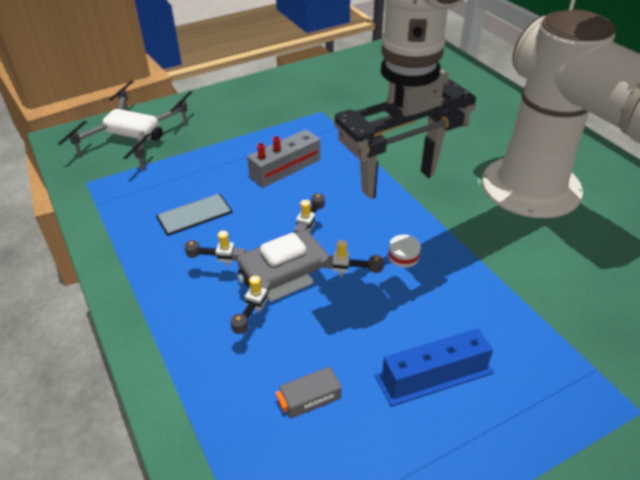

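View pics/f3.png

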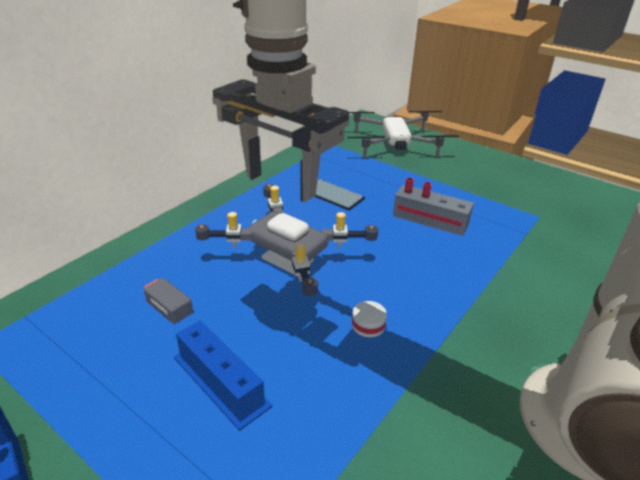

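View pics/e4b.png

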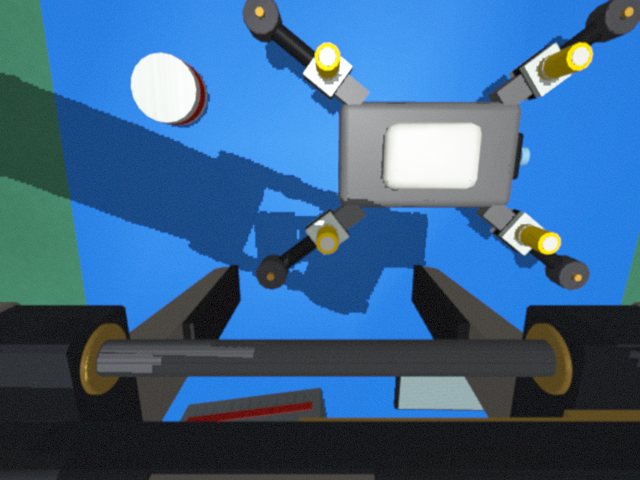

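```bash
python3 - <<'E'
import cv2,numpy as np
f=cv2.imread("pics/f1.png")[160:260,210:400]; g=cv2.imread("pics/f2.png")[120:310,170:370]; h=cv2.imread("pics/f3.png")[170:270,190:480]
cv2.imwrite("pics/z8.png",cv2.resize(f,None,fx=4,fy=4,interpolation=cv2.INTER_CUBIC))
cv2.imwrite("pics/z9.png",cv2.resize(g,None,fx=3,fy=3,interpolation=cv2.INTER_CUBIC))
cv2.imwrite("pics/z10.png",cv2.resize(h,None,fx=2.7,fy=2.7,interpolation=cv2.INTER_CUBIC))
E
```

```text
(no output)
```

View pics/z8.png

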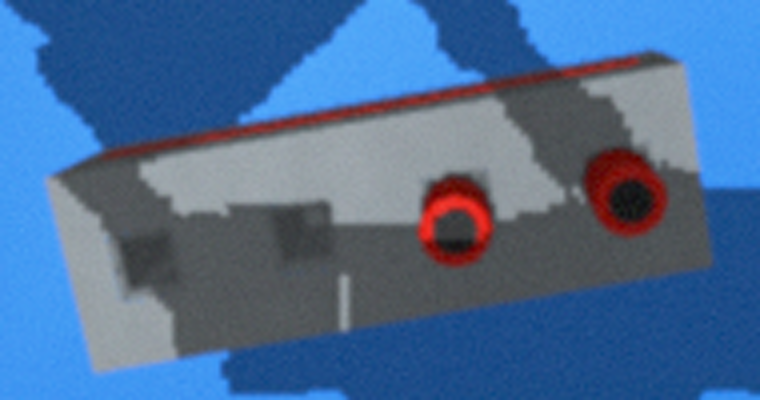

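View pics/z9.png

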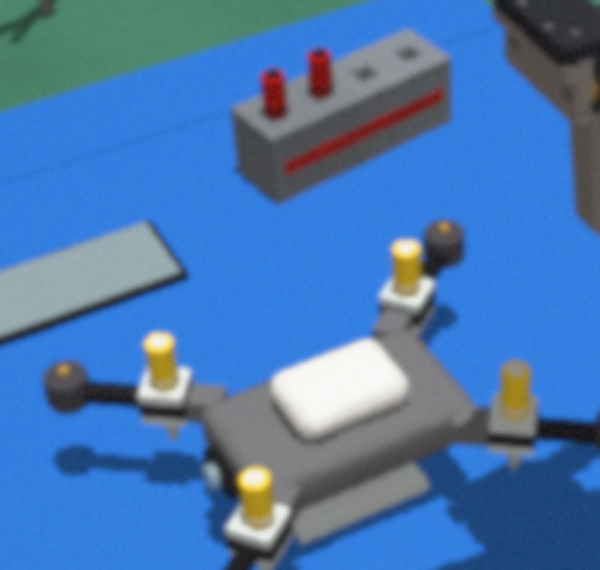

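View pics/z10.png

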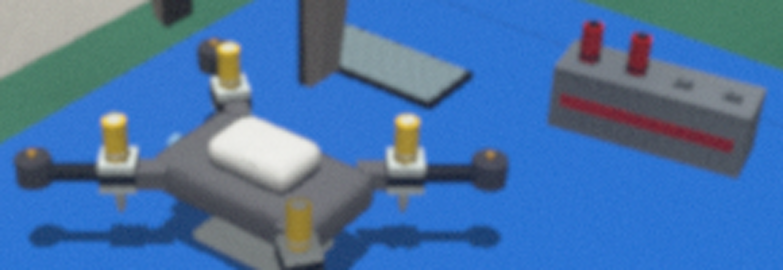

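```bash
python3 -c "
from bench import *
print(ticket.close_job())"
```

```text
the job is handed in; nothing more can be done
None
```

The pins are renewed, and I handed the job in at about 74 s on the robot's clock.

- **Worn pins:** Two were in the airframe, in the two eyes nearer the robot. I pulled both and stood them in wells 4 and 3 of the scrap block before fitting any new pins.
- **New pins:** All four yellow-headed pins from the blue rack are in the four eyes.
- **Last checks:** The wrist, scene and side pictures show every pin with its head down on the eye or the block. The block is upright, and the phone, battery and tin look to be where they were. The sensed force stayed under about 2 N at every point I checked.
- **Scrap block moved:** It sits a couple of centimetres from where it was when I filled it. It was still in place right after the second worn pin went in and had shifted by the final pictures, while the robot was working elsewhere. Both worn pins are still home in it.

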